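# Eye bolt from the scrap bin into the vice

### The arm

A 6-joint arm with a two-finger parallel gripper is mounted at the origin on the work surface. World frame = base frame: x ahead of the robot, y to its left, z up, the work surface at z = 0. Lengths are in m, angles in rad, forces in N, time in s.
With the tool pointing down it reaches from about 0.325 to 0.9 m from the base axis. Payload 6.1 kg.
Tool frame: the origin (TCP) lies on the centre line of the jaws, within the pads' length; the fingertips stand 17 mm ahead of it and the grasp point (between the pads) lies 2 mm behind it; z points along the fingers, y is the line along which they close (so a half turn about z gives the same grasp; the last joint's range is limited). The gripper opens to 87 mm and grips with 3 to 60 N. Pads are 19 mm wide; open, the fingers measure 117 mm over their backs; the gripper's body (75 mm by 190 mm) begins 51 mm behind the grasp point.
Start: joints at [1.208, 0.22, 1.526, -0, 1.395, -0.126], TCP at [0.147, 0.608, 0.24] pointing down, gripper open.
Joint ranges: [-2.98, 2.98], [-0.91, 2.08], [0.09, 2.57], [-1.24, 4.39], [0.2, 2.65], [-2.68, 2.68]. Speed limits (rad/s): [2.57, 2.57, 3.01, 3.14, 3.14, 3.14].

### API

Orientations are given as a unit quaternion [w, x, y, z].
In Python, from workcell import robot gives the robot as it stands. The module is installed in compiled form; this text tells all that it offers.
- The arm moves only by the tool carry_out, never from a script. Its argument "motion" is a list that holds one entry, the list of rows, each a list of 5 numbers: the closure, from -1 (fully open) to 1 (shut), then the shift along the tool's x, y, z scaled (see below), then the turn about the tool's z scaled (see below). In form: [[[fingers, x, y, z, spin], ...]]. A call has 1 to 8 rows; each row shifts and turns the commanded pose from where the row before left it, along the tool's axes as they then stand; what a row does not reach is not made up. The controller multiplies each number of a shift by 0.12 m and each number of a turn by 45 degrees. A row lasts 1/8 s, in which the tool goes at most 62.5 mm and 10.7 degrees, less where a joint would pass 70% of its speed; a pose out of reach is approached as far as the arm can. A call with a number of a shift or a turn outside -1 to 1 is refused whole. A call with a gripper value outside its range is refused whole. The fingers move at their own pace and stop on an object; the grip force is fixed at half the most. Time passes only in rows, so rows that do not move let the fingers close. It gives the time, the measured TCP pose, the force, the opening and the grip force at its end, in the units of the state.
- robot.state(): the state, without advancing time (a new reading comes with each control period).
- robot.read_camera(name): name is "side" or "top" or "wrist"; returns the picture (400x640x3 uint8, blue, green, red); there is no depth.
- robot.camera_params(name): a dict with "fx", "fy", "cx", "cy" (pixels), "rvec" (rotation vector, rad) and "tvec" (3), from world to camera coordinates, as OpenCV has them; the wrist camera has in their place "T_tool_cam" (4x4, takes a point from camera to tool coordinates, whose origin is the TCP and whose axes are the flange's). Camera axes: x right, y down, z forward; pixel columns grow to the right and rows downward; lengths in m; the calibration is good to about 2 mm. A picture is of the moment at which its call begins: read the wrist's pose just before it. camera_params takes no time and is no camera call.
- robot.close_job(): hands the job in; it is judged then, once.
The state is a dict: "time": time; "q": joint angles; "dq": joint speeds; "effort": joint torques, N m; "eef_pos": TCP position; "ee_rot": TCP orientation; "ft_force": force on the tool from outside, world axes, zero at the start; "wrist_torque": the same for the moment, N m; "gripper_width": opening from 0.0 (shut) to 1.0 (fully open); "gripper_force": force on a finger pad.
Only numpy, scipy, OpenCV 4.12 (cv2) and the standard library are available. Lean on these libraries where they do the work, as an engineer would, in place of code of your own. Each camera call takes 0.05 s, during which the arm holds its last target. There are 200 camera calls.

### The job

Fish the eye bolt (the one with the closed ring) out of the bin from under the rods of the low jar shelf, without knocking the shelf, and leave everything else in the bin. Lay it flat on the bed of the vice with the shank right across between the jaws and the eye sticking out clear of the jaws on the side towards the bin, then slide the jaw up so that the vice grips the shank squarely. Leave the jar, tin and tape on the bench alone.

Things in the scene. Friction and masses are not known exactly. Their poses are not given: they have to be found in the camera images.
- eye_bolt: The part wanted: plain steel eye bolt, about 280 g, 132 mm long, 18 mm thick all over; round shank along its x, free from x=-39 mm (tail) to +39 mm; then a closed round eye, 54 mm outside, 18 mm hole, centred at x=+66 mm. Origin under the middle of the free shank, 9 mm below its axis; lies flat on the bin floor under the shelf rods. Its eye points away from the vice.
- eye (a point): Centre of the eye of the eye bolt (in its hole, at half thickness).
- hook_bolt: Not wanted: like the eye bolt, but its head is an open hook (the ring has a gap). Same size; Origin under the middle of the free shank, 9 mm below its axis; lies flat on the bin floor under the shelf rods.
- tee_bolt: Not wanted: like the eye bolt, but its head is a straight cross bar, 60 mm long, 18 mm thick, at x=+66 mm. Origin under the middle of the free shank, 9 mm below its axis; lies flat on the bin floor under the shelf rods.
- bin: Fixed open grey steel bin, 280 (x) by 360 (y) by 48 mm high, walls and floor 5 mm. Origin: centre of its underside, on the bench. Its -x wall faces the vice. The three bolts lie in a row along its y, about 90 mm apart, in any order.
- shelf: Fixed low jar shelf astride the bin, same origin and axes as the bin: two steel rods, 10 mm thick, along y at x=-25 and x=+23 mm, axes 190 mm above the bench, between wooden ends at y=+-152 to +-210 mm, 205 mm high, on posts at y=+-198 mm (45 by 20 mm). A jar on each end reaches 263 mm. The rods pass over the shanks: reach those slantwise from the bin's -x side.
- vice: Fixed small drilling vice, 130 (x) by 230 (y) mm. Origin: on the bench, under the middle of the jaws' widths. Bed top 35 mm above the bench, x=-65 to +65, y=-115 to +95 mm. Fixed jaw: face at y=+50 mm, looking to -y; jaws 60 mm wide (x=-30 to +30 mm), tops 63 mm above the bench. Its +x side is the one towards the bin.
- vice_jaw (a joint): Sliding jaw of the vice, m: 0 = fully open (jaw faces 100 mm apart), growing as it slides in +y of the vice towards the fixed jaw; gap = 0.100 - value; stops at 0.090. Slides with about 4 N and stays where it is left.
- jaw_tab (a point): On the sliding jaw: top centre of its upright tab, 40 mm wide (x), 12 mm thick (y), standing 40 mm above the top of the jaw; this point is 103 mm above the bench. The jaw's face is 20 mm in +y from it. The tab can be pinched from above or pushed.
- nut0: Steel hex nut, 30 mm wide, 14 mm high, loose in the bin, near its front or back wall, not wanted. Origin: centre of underside.
- nut1: As nut0.
- nut2: As nut0.
- coupling: Short dark pipe coupling, 30 mm outside, 22 mm high, upright, loose in the bin, near its front or back wall, not wanted. Origin: centre of underside.
- plate: Dark steel flat, 22 by 50 by 8 mm, loose in the bin, near its front or back wall, not wanted. Origin: centre of underside.
- angle: Aluminium angle bracket, 26 by 30 by 24 mm, loose in the bin, near its front or back wall, not wanted. Origin: centre of underside.
- screw_jar: Glass jar, 68 mm across, 100 mm high, on the bench beyond the work. Leave alone. Origin: centre of underside.
- paint_tin: Paint tin, 64 mm across, 90 mm high, on the bench between vice and bin. Leave alone. Origin: centre of underside.
- tape_roll: Roll of tape lying flat, 84 mm across, 25 mm high, on the bench on the -x side of the vice. Leave alone. Origin: centre of underside.

How it is judged:
On the way, in this order (a step that is already met when the one before it is completed fails the run):
1. the eye bolt is lifted clear of the bin (height (world z) of eye_bolt above 0.075 m), for 0.1 s.
2. the eye bolt lies on the bed between the jaws (x of eye_bolt in the frame of vice between -0.02 and 0.02 m and z of eye in the frame of vice between 0.036 and 0.054 m and y of eye_bolt in the frame of vice between -0.05 and 0.052 m), for 0.2 s.
At the end, for the whole second after the job is handed in: Jaw closed on the shank (gap under 21 mm), the bolt on the bed against the fixed jaw, square within 0.1 rad, eye centre 56 to 77 mm from the middle of the jaws in the vice's +x and 36 to 52 mm above the bench, at rest; every other part still in the bin (value of joint vice_jaw above 0.079 m and x of eye in the frame of vice between 0.056 and 0.077 m and y of eye_bolt in the frame of vice between 0.032 and 0.05 m and z of eye in the frame of vice between 0.036 and 0.052 m and angle between the x axis of eye_bolt and the x axis of vice, either way round below 0.1 rad and linear speed of eye_bolt below 0.02 m/s and x of hook_bolt in the frame of bin between -0.14 and 0.14 m and y of hook_bolt in the frame of bin between -0.18 and 0.18 m and height (world z) of each of hook_bolt, tee_bolt, nut0, nut1, nut2, coupling, plate, angle below 0.06 m and x of tee_bolt in the frame of bin between -0.14 and 0.14 m and y of tee_bolt in the frame of bin between -0.18 and 0.18 m and x of nut0 in the frame of bin between -0.14 and 0.14 m and y of nut0 in the frame of bin between -0.18 and 0.18 m and x of nut1 in the frame of bin between -0.14 and 0.14 m and y of nut1 in the frame of bin between -0.18 and 0.18 m and x of nut2 in the frame of bin between -0.14 and 0.14 m and y of nut2 in the frame of bin between -0.18 and 0.18 m and x of coupling in the frame of bin between -0.14 and 0.14 m and y of coupling in the frame of bin between -0.18 and 0.18 m and x of plate in the frame of bin between -0.14 and 0.14 m and y of plate in the frame of bin between -0.18 and 0.18 m and x of angle in the frame of bin between -0.14 and 0.14 m and y of angle in the frame of bin between -0.18 and 0.18 m); the robot touches nothing.
It fails at once if the shelf is knocked (over 10 N) (contact force between shelf and anything else above 10 N).
It fails at once if a bystander on the bench is moved over 25 mm (distance of any of screw_jar, paint_tin, tape_roll from where it was at the start of the episode above 0.025 m).
It also fails if it takes over 64 s, if anything falls off the work surface, if the arm or the gripper's body presses on something with over 40 N, if the wrist force passes 120 N, or if a joint passes its speed limit or range.

## Working session

There is one attempt and no reset: what is moved stays moved. The work goes in short steps, Python scripts to look and compute and a tool call to move; the robot and the scene stay as the last step left them, time stands still between calls to the robot, and variables do not carry over. Pictures are saved under pics/ and viewed, at most 10 in all, crops included, and the job is handed in when it is done.

Besides the shell and the picture viewer there is one more tool, called after "Emit:" as name([rows], argument=value, ...), one row to a line, values as JSON. carry_out: Moves the arm, as the interface text tells. Shifts and turns lie within -1 to 1; 1 stands for 0.12 m of shift or 45 degrees of turn. Its arguments: {"type":"object","properties":{"motion":{"type":"array","items":{"type":"array","items":{"type":"array","items":{"type":"number","minimum":-1,"maximum":1}}}}},"required":["motion"]}

```bash
mkdir -p pics
cat > h.py <<'E'
import numpy as np,cv2
from scipy.spatial.transform import Rotation as R
from workcell import robot
def quat(q): return R.from_quat([q[1],q[2],q[3],q[0]])
def cam(n):
    p=robot.camera_params(n);K=np.array([[p['fx'],0,p['cx']],[0,p['fy'],p['cy']],[0,0,1]])
    if n=='wrist':
        s=robot.state();T=np.eye(4);T[:3,:3]=quat(s['ee_rot']).as_matrix();T[:3,3]=s['eef_pos']
        M=T@np.array(p['T_tool_cam']);Rw=M[:3,:3];c=M[:3,3]
    else:
        Rw=cv2.Rodrigues(np.array(p['rvec'],float))[0].T;c=-Rw@np.array(p['tvec'],float).ravel()
    return K,Rw,c
def toplane(C,uv,z):
    K,Rw,c=C;uv=np.atleast_2d(uv).astype(float)
    d=(Rw@np.linalg.inv(K)@np.c_[uv,np.ones(len(uv))].T).T
    return c+d*((z-c[2])/d[:,2])[:,None]
def proj(C,P):
    K,Rw,c=C;q=(K@Rw.T@(np.atleast_2d(P)-c).T).T
    return q[:,:2]/q[:,2:]
E
python3 - <<'E'
from h import *
for n in('top','side'):
    cv2.imwrite(f'pics/{n}0.png',robot.read_camera(n)); C=cam(n); print(n,C[0].round(1).tolist(),C[2].round(3),C[1].round(2).tolist())
s=robot.state();print(s); print(robot.camera_params('wrist'))
E
```

```text
top [[517.1, 0.0, 315.9], [0.0, 517.1, 201.9], [0.0, 0.0, 1.0]] [ 0.37  -0.024  1.425] [[-0.01, -0.98, 0.18], [-1.0, 0.01, 0.01], [-0.01, -0.18, -0.98]]
side [[501.9, 0.0, 323.9], [0.0, 501.9, 195.6], [0.0, 0.0, 1.0]] [0.527 0.958 0.899] [[-1.0, -0.06, 0.06], [-0.08, 0.63, -0.77], [0.0, -0.78, -0.63]]
{'time': 0.1, 'q': array([ 1.20790016e+00,  2.21144359e-01,  1.52748686e+00, -3.36822927e-05,
        1.39473077e+00, -1.26067002e-01]), 'dq': array([ 0.00087078,  0.00022191, -0.00424221,  0.00093583,  0.00104703,
        0.00113226]), 'effort': array([ 1.17837903e-03, -4.95937800e+01, -3.88525772e+01,  7.01262639e-02,
        5.13131940e-02,  1.18669942e-05]), 'eef_pos': array([0.14644104, 0.60705093, 0.23855365]), 'ee_rot': array([-1.98051604e-04,  1.18135050e-01,  9.92997143e-01, -8.62373109e-04]), 'ft_force': array([-0.37778926,  0.50375415, -0.07590496]), 'wrist_torque': array([-0.03948322,  0.00585642, -0.02183816]), 'gripper_force': 0.0, 'gripper_width': 1.0013649593270189}
{'fx': 302.54858587107515, 'fy': 302.54858587107515, 'cx': 319.1507780073397, 'cy': 197.82479272591584, 'T_tool_cam': array([[ 1.54619955e-03, -9.68040998e-01, -2.50787232e-01,
         6.85658889e-02],
       [ 9.99998637e-01,  1.35150843e-03,  9.48540611e-04,
        -3.08540932e-05],
       [-5.79285141e-04, -2.50788357e-01,  9.68041768e-01,
        -1.46018109e-01],
       [ 0.00000000e+00,  0.00000000e+00,  0.00000000e+00,
         1.00000000e+00]])}
```

View pics/top0.png

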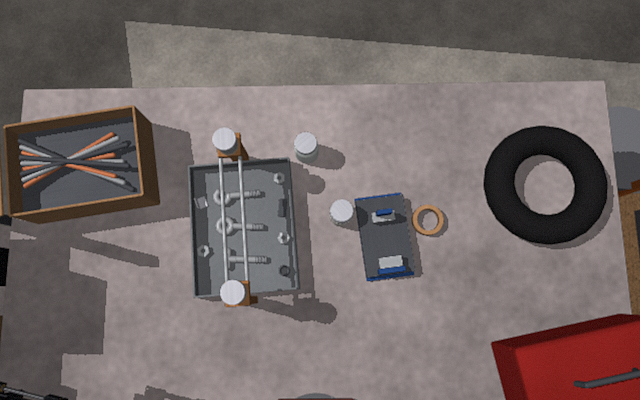

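View pics/side0.png

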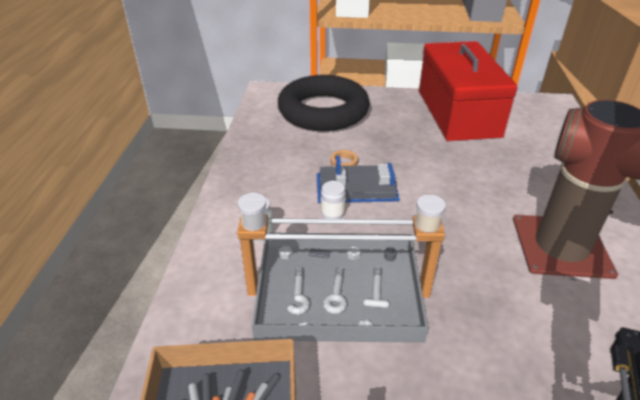

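The top view has the bin at (245,228), with two round-headed bolts at about (222,198) and (225,227) and the tee at (240,260). The vice is at (385,237), with its fixed jaw lower in the image. I'll zoom in to tell the hook from the eye.

Run:
```python
from h import *
t=cv2.imread('pics/top0.png');s=cv2.imread('pics/side0.png')
a=cv2.resize(t[120:320,185:320],None,fx=3,fy=3,interpolation=cv2.INTER_CUBIC)
b=cv2.resize(t[180:295,345:425],None,fx=3.5,fy=3.5,interpolation=cv2.INTER_CUBIC)
c=cv2.resize(s[255:330,260:400],None,fx=2,fy=2,interpolation=cv2.INTER_CUBIC)
o=np.zeros((600,700,3),np.uint8);o[:600,:405]=a;o[:b.shape[0],410:410+b.shape[1]]=b;o[420:570,410:690]=c
cv2.imwrite('pics/z.png',o)
C=cam('top')
hsv=cv2.cvtColor(t,cv2.COLOR_BGR2HSV)
m=cv2.inRange(hsv,(100,120,40),(130,255,255));m[:,:345]=0;m[:,425:]=0;m[295:]=0
ys,xs=np.nonzero(m);r=cv2.minAreaRect(np.c_[xs,ys].astype(np.float32));print('vice rect',r,cv2.boxPoints(r),toplane(C,cv2.boxPoints(r),.0275).round(4))
g=cv2.cvtColor(t,cv2.COLOR_BGR2GRAY);print([g[230,y] for y in range(180,310,2)])
```

```text
vice rect ((384.05133056640625, 236.34230041503906), (83.26844024658203, 46.677799224853516), 81.46923065185547) [[354.7946  198.6308 ]
 [400.95596 191.7066 ]
 [413.30807 274.0538 ]
 [367.1467  280.978  ]] [[ 0.629  -0.1144  0.0275]
 [ 0.6467 -0.2416  0.0275]
 [ 0.4221 -0.2656  0.0275]
 [ 0.4052 -0.1419  0.0275]]
[np.uint8(152), np.uint8(153), np.uint8(149), np.uint8(146), np.uint8(144), np.uint8(131), np.uint8(86), np.uint8(43), np.uint8(67), np.uint8(77), np.uint8(72), np.uint8(76), np.uint8(73), np.uint8(70), np.uint8(106), np.uint8(120), np.uint8(121), np.uint8(120), np.uint8(128), np.uint8(162), np.uint8(167), np.uint8(159), np.uint8(168), np.uint8(122), np.uint8(174), np.uint8(145), np.uint8(94), np.uint8(71), np.uint8(72), np.uint8(91), np.uint8(98), np.uint8(144), np.uint8(166), np.uint8(87), np.uint8(99), np.uint8(77), np.uint8(59), np.uint8(62), np.uint8(64), np.uint8(60), np.uint8(61), np.uint8(69), np.uint8(69), np.uint8(66), np.uint8(106), np.uint8(115), np.uint8(117), np.uint8(118), np.uint8(119), np.uint8(116), np.uint8(117), np.uint8(121), np.uint8(122), np.uint8(92), np.uint8(72), np.uint8(70), np.uint8(115), np.uint8(60), np.uint8(89), np.uint8(92), np.uint8(89), np.uint8(90), np.uint8(89), np.uint8(88), np.uint8(86)]
```

View pics/z.png

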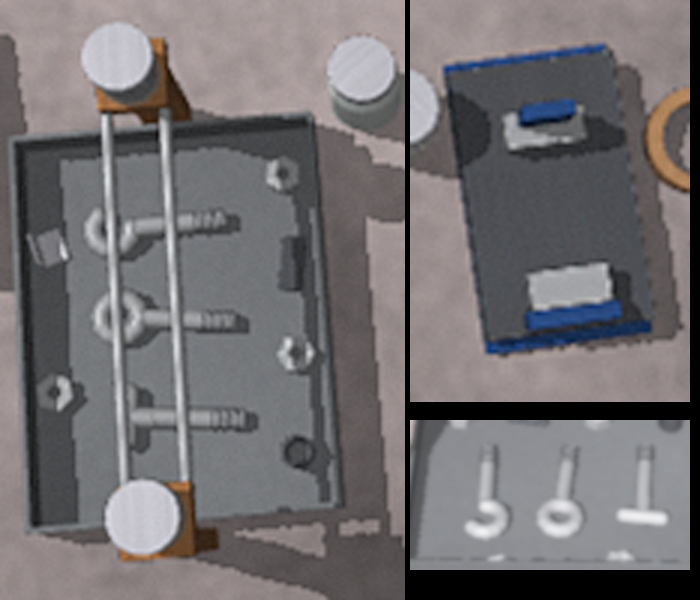

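The middle bolt at (225,227) in the top view is the closed eye; the hook is above it and the tee below. Next I'll compute the poses.

```bash
cat >> h.py <<'E'
def rect(C,uv,z):
    P=toplane(C,uv,z)[:,:2]; return P.mean(0),P
E
python3 - <<'E'
from h import *
C=cam('top');S=cam('side')
f=lambda L,k,ox,oy,ax:np.array([[ox+(x-ax)/k,oy+y/k] for x,y in L])-0.0
b=f([(12,138),(312,115),(342,505),(28,530)],3,185,120,0)
c,P=rect(C,b,.048);print('bin',c,P.round(4).tolist())
ex=(P[0]+P[3]-P[1]-P[2])/2;ey=(P[3]+P[2]-P[0]-P[1])/2;print('dims',np.linalg.norm(ex),np.linalg.norm(ey),np.degrees(np.arctan2(ex[1],ex[0])),np.degrees(np.arctan2(ey[1],ey[0]))+90)
v=f([(443,68),(605,45),(650,325),(487,352)],3.5,345,180,410)
cv,V=rect(C,v,.03);vx=(V[0]+V[3]-V[1]-V[2])/2;vy=(V[3]+V[2]-V[0]-V[1])/2
print('vice',cv,V.round(4).tolist(),np.linalg.norm(vx),np.linalg.norm(vy),np.degrees(np.arctan2(vx[1],vx[0])),np.degrees(np.arctan2(vy[1],vy[0]))+90)
jt=f([(520,108),(575,103),(527,312),(613,305),(612,265),(527,270)],3.5,345,180,410)
print('tab',toplane(C,jt[:2],.103).round(4).tolist(),'fixed',toplane(C,jt[2:],.063).round(4).tolist())
e=f([(118,318)],3,185,120,0);print('eye top',toplane(C,e,.016).round(4),'tail',toplane(C,f([(246,321)],3,185,120,0),.014).round(4))
es=np.array([[260+150/2,255+97/2]]);ts=np.array([[260+157/2,255+27/2]])
print('eye side',toplane(S,es,.016).round(4),toplane(S,ts,.014).round(4))
ang=np.radians(94.5);print('tin top',toplane(C,[[342,210]],.09),'jars top',toplane(C,[[224,138],[232,292]],.263))
print('box edge',toplane(C,[[158,204],[139,108]],.05))
E
```

```text
bin [0.55480095 0.18956892] [[0.7225, 0.34], [0.7403, 0.0649], [0.3875, 0.0391], [0.3689, 0.3143]]
dims 0.27573263178201385 0.3540936148865778 93.78407777046935 -85.83422596678116
vice [ 0.52518315 -0.19024636] [[0.6264, -0.1132], [0.643, -0.2404], [0.4252, -0.266], [0.4062, -0.1414]] 0.12719928851816234 0.22067757406520933 98.04875595424932 -83.00015946264122
tab [[0.5822, -0.1646, 0.103], [0.5854, -0.2052, 0.103]] fixed [[0.4345, -0.1692, 0.063], [0.4389, -0.2334, 0.063], [0.4687, -0.2339, 0.063], [0.4657, -0.1702, 0.063]]
eye top [[0.5593 0.2453 0.016 ]] tail [[0.5554 0.1279 0.014 ]]
eye side [[0.5588 0.2457 0.016 ]] [[0.5576 0.1391 0.014 ]]
tin top [[ 0.58767078 -0.07621155  0.09      ]] jars top [[0.7336658  0.20318453 0.263     ]
 [0.37832076 0.17799796 0.263     ]]
box edge [[0.61712782 0.42027136 0.05      ]
 [0.89150742 0.48573551 0.05      ]]
```

Emit:
carry_out([
  [[-1,-0.39,-0.17,-0.06,0],[-1,-0.39,-0.17,-0.06,0],[-1,-0.39,-0.17,-0.06,0],[-1,-0.39,-0.17,-0.06,0],[-1,-0.39,-0.17,-0.06,0],[-1,-0.39,-0.17,-0.06,0],[-1,-0.39,-0.17,-0.06,0],[-1,-0.39,-0.17,-0.06,0]],
])

```text
time: 1.1
eef_pos: [0.4733, 0.3598, 0.2969]
ee_rot: [-0.0, 0.118, 0.993, -0.0]
ft_force: [0.2, 0.7, -0.2]
gripper_width: 0.999
gripper_force: 0.0
```

Emit:
carry_out([
  [[-1,-0.39,-0.17,0,0],[-1,-0.39,-0.17,0,0],[-1,0,0,0,0.23],[-1,0,0,0,0.23],[-1,0,0,0,0.23],[-1,0,0,0,0.23],[-1,0,0,0,0.23],[-1,0,0,0,0.23]],
])

```text
time: 2.1
eef_pos: [0.5534, 0.2993, 0.2964]
ee_rot: [-0.0, 0.616, 0.788, -0.001]
ft_force: [0.1, 0.0, 0.4]
gripper_width: 1.003
gripper_force: 0.0
```

Emit:
carry_out([
  [[-1,0,0,0,0.23],[-1,0,0,0,0]],
])

```text
time: 2.35
eef_pos: [0.5535, 0.2994, 0.2965]
ee_rot: [-0.0, 0.682, 0.732, -0.0]
ft_force: [0.2, -0.2, 0.3]
gripper_width: 0.999
gripper_force: 0.0
```

Run:
```python
from h import *
s=robot.state();print(s['time'],s['q'].round(4),s['eef_pos'].round(4),quat(s['ee_rot']).as_matrix().round(3).tolist())
i=robot.read_camera('wrist');cv2.imwrite('pics/w1.png',i)
W=cam('wrist');np.savez('w1.npz',K=W[0],R=W[1],c=W[2]);print(W[2])
ang=np.radians(94);ex=np.array([np.cos(ang),np.sin(ang)]);ey=np.array([-ex[1],ex[0]]);b=np.array([.555,.19])
for x,y,z in[(140,180,48),(140,-180,48),(28,0,190),(-20,0,190),(55,0,14)]:
  print((x,y,z),proj(W,[*(b+ex*x/1e3+ey*y/1e3),z/1e3]).round(0))
```

```text
2.35 [0.3706 0.2011 1.4426 0.     1.4988 0.2994] [0.5535 0.2994 0.2965] [[-0.071, 0.997, -0.001], [0.997, 0.071, -0.0], [-0.0, -0.001, -1.0]]
[0.5481467  0.3674379  0.44264087]
(140, 180, 48) [[176. 149.]]
(140, -180, 48) [[454. 150.]]
(28, 0, 190) [[312. 285.]]
(-20, 0, 190) [[312. 330.]]
(55, 0, 14) [[315. 206.]]
```

View pics/w1.png

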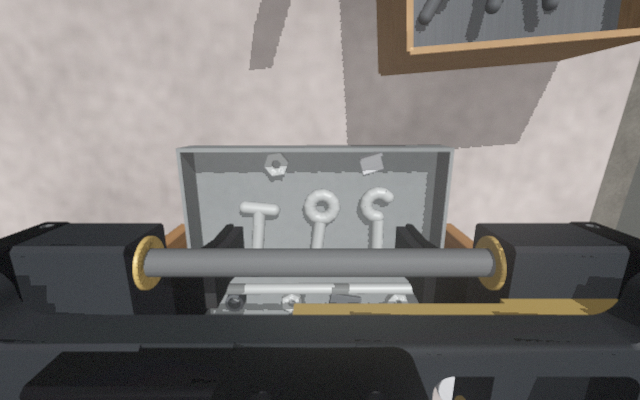

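The wrist view shows the closed eye in the middle, its hole at (322,207), the tee on the left and the hook on the right. The +x rod is at about row 288 and the bin rim at row 149.

Run:
```python
from h import *
z=np.load('w1.npz');W=(z['K'],z['R'],z['c']);i=cv2.imread('pics/w1.png');g=cv2.cvtColor(i,cv2.COLOR_BGR2GRAY)
m=((g>185)).astype(np.uint8);m[:,:300]=0;m[:,345:]=0;m[:184]=0;m[249:]=0
ys,xs=np.nonzero(m);print('ring',xs.min(),xs.max(),ys.min(),ys.max(),g[207,298:348].tolist())
for r in(228,238,246):x=np.nonzero(g[r,300:340]>165)[0]+300;print(r,x.min(),x.max(), toplane(W,[[x.mean(),r]],.019).round(4))
print('col330',g[276:300,330].tolist(),'col 250',g[276:300,250].tolist())
print('rim',[ (int(u),g[140:160,u].tolist()) for u in(200,430)])
ang=np.radians(94);ex=np.array([np.cos(ang),np.sin(ang)]);b=np.array([.555,.19])
for u,zz in[([322,207],.014),([322,191],.014),([322,149],.048),([330,288],.193),([250,288],.193)]:
  P=toplane(W,[u],zz)[0];print(u,zz,P.round(4),'binx',(P[:2]-b)@ex)
# kinematics from 2 states: r=a2 s2+a3 s23 ; z=h+a2 c2+a3 c23
A=[];y=[]
for q2,q3,r,zz in[(.2211,1.5275,np.hypot(.1464,.6071),.2386),(.2011,1.4426,np.hypot(.5535,.2994),.2965)]:
  A+=[[np.sin(q2),np.sin(q2+q3),0],[np.cos(q2),np.cos(q2+q3),1]];y+=[r,zz]
print(np.linalg.lstsq(np.array(A),np.array(y),rcond=None))
```

```text
ring 306 338 190 247 [165, 163, 165, 164, 154, 121, 138, 166, 180, 190, 194, 197, 201, 200, 197, 191, 181, 168, 159, 165, 163, 164, 165, 165, 163, 154, 123, 121, 118, 117, 134, 159, 173, 186, 194, 197, 201, 201, 202, 197, 188, 167, 152, 162, 164, 164, 166, 164, 164, 165]
228 315 324 [[0.5602 0.2122 0.019 ]]
238 300 322 [[0.5512 0.1956 0.019 ]]
246 304 321 [[0.5567 0.1831 0.019 ]]
col330 [103, 146, 159, 159, 158, 161, 153, 153, 176, 193, 205, 219, 235, 226, 211, 199, 188, 162, 136, 108, 95, 98, 95, 104] col 250 [99, 149, 164, 163, 163, 162, 162, 153, 171, 190, 204, 209, 215, 216, 209, 201, 190, 170, 149, 158, 163, 161, 160, 159]
rim [(200, [176, 178, 179, 178, 180, 150, 128, 130, 158, 166, 165, 166, 138, 117, 119, 118, 115, 114, 115, 119]), (430, [139, 140, 137, 138, 122, 119, 123, 138, 154, 159, 159, 144, 123, 118, 115, 117, 115, 114, 112, 115])]
[322, 207] 0.014 [0.5616 0.2434 0.014 ] binx 0.0527977199059367
[322, 191] 0.014 [0.5597 0.2675 0.014 ] binx 0.07702788484697244
[322, 149] 0.048 [0.5545 0.3311 0.048 ] binx 0.14077115393904305
[330, 288] 0.193 [0.5694 0.2181 0.193 ] binx 0.027053860292580802
[250, 288] 0.193 [0.4957 0.2126 0.193 ] binx 0.026670632133624222
(array([0.26882432, 0.57579929, 0.07659713]), array([8.00754967e-06]), np.int32(3), array([1.98924614, 1.42923105, 0.01408519]))
```

Emit:
carry_out([
  [[-1,-0.28,0.03,0,0],[-1,0,0,0.25,0],[-1,0,0,0.25,0],[-1,0,0,0.25,0],[-1,0,0,0.25,0],[-1,0,0,0.25,0],[-1,0,0,0.25,0],[-1,0,0,0,0]],
])

```text
time: 3.4
eef_pos: [0.5573, 0.2654, 0.114]
ee_rot: [-0.002, 0.681, 0.732, -0.003]
ft_force: [-0.1, 0.6, 0.0]
gripper_width: 0.997
gripper_force: 0.0
```

Run:
```python
from h import *
s=robot.state();print(s['time'],s['q'].round(4),s['eef_pos'].round(4),s['ft_force'].round(2))
i=robot.read_camera('side');cv2.imwrite('pics/s2.png',cv2.resize(i[100:360,160:600],None,fx=1.8,fy=1.8))
j=robot.read_camera('wrist');cv2.imwrite('pics/w2.png',j)
W=cam('wrist');np.savez('w2.npz',K=W[0],R=W[1],c=W[2])
A=[];y=[]
for q2,q3,r,zz in[(.2211,1.5275,np.hypot(.1464,.6071),.2386),(.2011,1.4426,np.hypot(.5535,.2994),.2965),(s['q'][1],s['q'][2],np.hypot(*s['eef_pos'][:2]),s['eef_pos'][2])]:
  A+=[[np.sin(q2),np.sin(q2+q3),0],[np.cos(q2),np.cos(q2+q3),1]];y+=[r,zz]
print(np.linalg.lstsq(np.array(A),np.array(y),rcond=None)[:2])
```

```text
3.4 [ 0.3168  0.3224  1.649  -0.      1.1766  0.2444] [0.5573 0.2654 0.114 ] [-0.14  0.59  0.02]
(array([0.2970534 , 0.56894646, 0.05013481]), array([3.43828922e-05]))
```

View pics/s2.png

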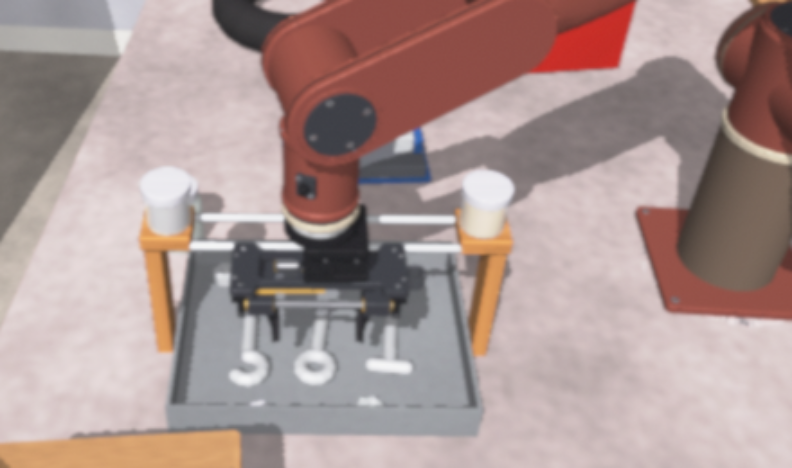

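The forearm clears the jars by a good margin, and the gripper straddles the eye on the +x side of the rods. Descending slowly.

Emit:
carry_out([
  [[-1,-0.01,0.025,0.15,0],[-1,0,0,0.15,0],[-1,0,0,0.1,0],[-1,0,0,0.1,0],[-1,0,0,0.08,0],[-1,0,0,0.08,0],[-1,0,0,0.06,0],[-1,0,0,0,0]],
])

```text
time: 4.5
eef_pos: [0.5622, 0.2651, 0.03]
ee_rot: [-0.0, 0.682, 0.731, -0.001]
ft_force: [-0.5, -0.0, -0.2]
gripper_width: 0.997
gripper_force: 0.0
```

Run:
```python
from h import *
j=robot.read_camera('wrist');cv2.imwrite('pics/w3.png',j[100:300])
s=robot.state();print(s['time'],s['eef_pos'].round(4),s['ft_force'].round(2))
```

```text
4.55 [0.5626 0.2652 0.0306] [ 0.32 -0.12 -0.31]
```

View pics/w3.png

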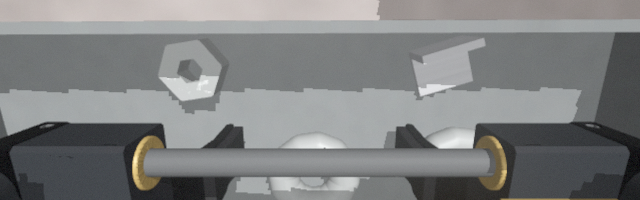

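Ring sits centred between the fingers (ring at columns 270–358, fingers at 240 and 398), with no contact. Closing.

Emit:
carry_out([
  [[-1,-0.015,0,0.035,0],[-1,0,0,0,0],[0.1,0,0,0,0],[0.1,0,0,0,0],[1,0,0,0,0],[1,0,0,0,0],[1,0,0,0,0],[1,0,0,0,0]],
])

```text
time: 5.55
eef_pos: [0.5625, 0.2634, 0.0265]
ee_rot: [-0.0, 0.682, 0.731, -0.0]
ft_force: [-2.5, -0.5, 1.9]
gripper_width: 0.517
gripper_force: 27.2
```

Emit:
carry_out([
  [[1,0.04,0,0,0],[1,0.06,0,0,0],[1,0.07,0,0,0],[1,0.07,0,0,0],[1,0.07,0,0,0],[1,0.07,0,0,0],[1,0.05,0,0,0],[1,0,0,0,0]],
])

```text
time: 6.55
eef_pos: [0.5591, 0.3159, 0.0266]
ee_rot: [-0.0, 0.682, 0.731, 0.0]
ft_force: [0.7, 1.3, 0.3]
gripper_width: 0.518
gripper_force: 27.9
```

Run:
```python
from h import *
j=robot.read_camera('wrist');cv2.imwrite('pics/w4.png',j)
s=robot.state();print(s['time'],s['eef_pos'].round(4),s['ft_force'].round(2))
W=cam('wrist')
g=cv2.cvtColor(j,cv2.COLOR_BGR2GRAY)
print([g[r,315] for r in range(190,250,2)])
t=robot.read_camera('top');cv2.imwrite('pics/t4.png',t)
t=cv2.resize(t[150:310,150:330],None,fx=3,fy=3);o=np.zeros((480,540,3),np.uint8);o[:]=t;cv2.imwrite('pics/t4z.png',o)
```

```text
6.6 [0.5592 0.3156 0.0265] [-0.36  1.84 -0.33]
[np.uint8(190), np.uint8(189), np.uint8(189), np.uint8(189), np.uint8(189), np.uint8(190), np.uint8(193), np.uint8(193), np.uint8(194), np.uint8(194), np.uint8(131), np.uint8(131), np.uint8(135), np.uint8(130), np.uint8(132), np.uint8(133), np.uint8(133), np.uint8(130), np.uint8(133), np.uint8(131), np.uint8(132), np.uint8(131), np.uint8(131), np.uint8(130), np.uint8(130), np.uint8(149), np.uint8(164), np.uint8(164), np.uint8(166), np.uint8(128)]
```

View pics/w4.png

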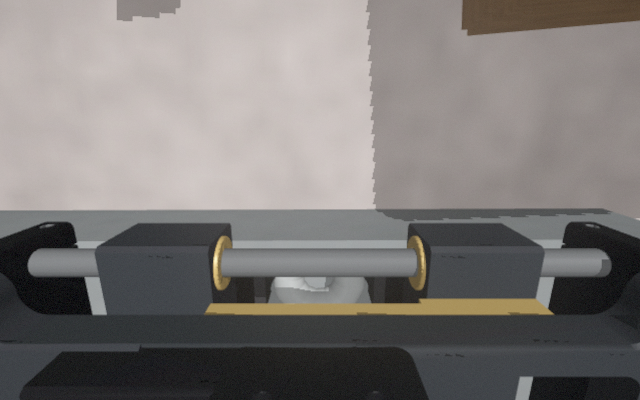

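Emit:
carry_out([
  [[-0.5,0,0,0,0],[-0.5,0,0,0,0],[-0.5,-0.1,0,0,0],[-0.5,-0.1,0,0,0],[1,0,0,0,0],[1,0,0,0,0],[1,0,0,0,0],[1,0,0,0,0]],
])

```text
time: 7.65
eef_pos: [0.561, 0.2909, 0.0266]
ee_rot: [0.0, 0.682, 0.731, -0.0]
ft_force: [1.6, -2.2, 0.7]
gripper_width: 0.596
gripper_force: 30.0
```

Emit:
carry_out([
  [[1,0.035,0,0,0],[1,0.035,0,0,0],[1,0,0,0,0],[-0.5,0,0,0,0],[-0.5,0,0,0,0],[-0.5,-0.14,0,0,0],[-0.5,-0.14,0,0,0],[-0.5,0,0,0,0]],
])

```text
time: 8.65
eef_pos: [0.5628, 0.264, 0.0264]
ee_rot: [-0.0, 0.683, 0.731, -0.0]
ft_force: [-0.2, 0.2, 0.3]
gripper_width: 0.749
gripper_force: 0.0
```

Emit:
carry_out([
  [[1,0,0,0,0],[1,0,0,0,0],[1,0,0,0,0],[1,0,0,0,0],[1,0,0,0,0]],
])

```text
time: 9.28
eef_pos: [0.5622, 0.2658, 0.0263]
ee_rot: [-0.0, 0.682, 0.731, -0.0]
ft_force: [-1.5, -0.3, 0.7]
gripper_width: 0.267
gripper_force: 0.5
```

Emit:
carry_out([
  [[1,0,0,0,0],[1,0,0,0,0],[1,0,0,0,0]],
])

```text
time: 9.65
eef_pos: [0.5626, 0.2658, 0.0264]
ee_rot: [-0.0, 0.682, 0.731, -0.0]
ft_force: [0.8, 0.6, -1.0]
gripper_width: 0.194
gripper_force: 29.5
```

Run:
```python
from h import *
t=robot.read_camera('side');cv2.imwrite('pics/s5.png',cv2.resize(t[200:350,230:430],None,fx=3,fy=3))
s=robot.state();print(s['time'],s['eef_pos'].round(4),s['ft_force'].round(2),s['gripper_width'],s['gripper_force'])
```

```text
9.7 [0.5626 0.2658 0.0264] [ 0.68  1.27 -0.88] 0.19865423737579208 29.46960185217904
```

View pics/s5.png

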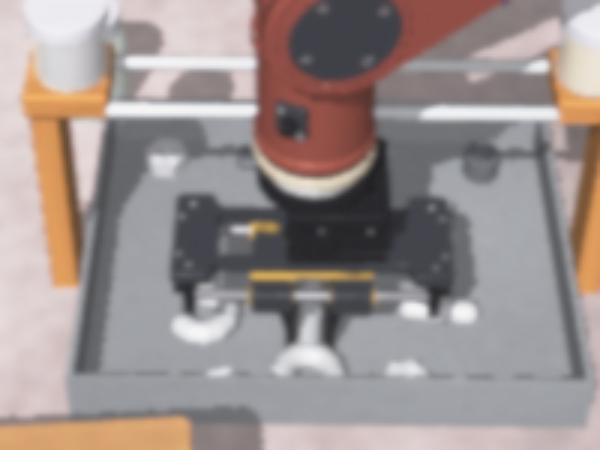

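The shank is gripped next to the ring and the bolt is straight. Lifting, then moving out towards bin +x under the rod height.

Emit:
carry_out([
  [[1,0,0,-0.06,0],[1,0,0,-0.12,0],[1,0,0,-0.12,0],[1,0,0,-0.12,0],[1,0,0,-0.12,0],[1,0,0,-0.12,0],[1,0,0,0,0],[1,0,0,0,0]],
])

```text
time: 10.7
eef_pos: [0.5623, 0.2657, 0.1054]
ee_rot: [-0.0, 0.682, 0.731, -0.0]
ft_force: [-1.5, 0.8, -2.8]
gripper_width: 0.198
gripper_force: 29.5
```

Emit:
carry_out([
  [[1,0.1,0,0,0],[1,0.13,0,0,0],[1,0.13,0,0,0],[1,0.13,0,0,0],[1,0.04,0,-0.1,0],[1,0,0,-0.25,0],[1,0,0,-0.25,0],[1,0,0,-0.25,0]],
])

```text
time: 11.7
eef_pos: [0.5584, 0.3293, 0.2097]
ee_rot: [0.0, 0.682, 0.731, 0.0]
ft_force: [0.5, 0.2, -3.2]
gripper_width: 0.195
gripper_force: 29.5
```

Emit:
carry_out([
  [[1,0,0,-0.25,0],[1,0,0,-0.25,0],[1,0,0,-0.25,0],[1,0,0,-0.1,0],[1,0,0,0,0]],
])

```text
time: 12.32
eef_pos: [0.5586, 0.3294, 0.3109]
ee_rot: [0.0, 0.682, 0.731, 0.001]
ft_force: [0.3, -0.6, -2.8]
gripper_width: 0.198
gripper_force: 29.5
```

Run:
```python
from h import *
t=robot.read_camera('top');s=robot.state();S=robot.read_camera('side');W=robot.read_camera('wrist')
cv2.imwrite('pics/t6.png',t);cv2.imwrite('pics/w6.png',W);print(s['eef_pos'],s['gripper_width'])
o=np.zeros((560,780,3),np.uint8);o[:300,:780]=cv2.resize(S[60:260,140:660],(780,300));o[310:560,:400]=cv2.resize(W,(400,250));c=cv2.resize(t[175:295,340:425],None,fx=2,fy=2);o[310:310+c.shape[0],410:410+c.shape[1]]=c
c=cv2.resize(t[150:270,130:220],None,fx=2,fy=2);o[310:310+c.shape[0],590:590+c.shape[1]]=c
cv2.imwrite('pics/m6.png',o)
```

```text
[0.55809473 0.32913627 0.30928649] 0.19734467744650028
```

View pics/m6.png

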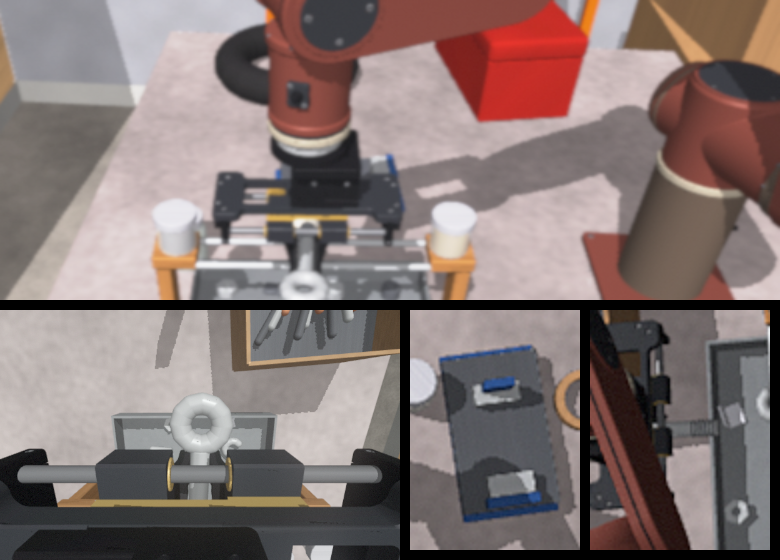

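The bolt is held firmly and level. Next I'll carry it over the shelf and look at the vice with the wrist camera.

Emit:
carry_out([
  [[1,-0.3,0,0,0],[1,-0.4,0,0,0],[1,-0.45,0,0,0],[1,-0.45,0,0,0],[1,-0.45,0,0,0],[1,-0.45,0,0,0],[1,-0.45,0,0,0],[1,-0.45,0,0,0]],
])

```text
time: 13.48
eef_pos: [0.5859, -0.0793, 0.3082]
ee_rot: [-0.001, 0.682, 0.731, -0.001]
ft_force: [1.6, 0.4, -2.8]
gripper_width: 0.201
gripper_force: 29.5
```

Emit:
carry_out([
  [[1,-0.45,0,0,0],[1,-0.45,0,0,0],[1,-0.3,0,0,-0.08],[1,-0.2,0,0,0],[1,-0.1,0,0,0],[1,0,0,0,0],[1,0,0,0,0]],
])

```text
time: 14.35
eef_pos: [0.6016, -0.2557, 0.3097]
ee_rot: [-0.0, 0.658, 0.753, 0.0]
ft_force: [0.2, -0.4, -2.2]
gripper_width: 0.201
gripper_force: 29.5
```

Run:
```python
from h import *
s=robot.state();W=robot.read_camera('wrist');C=cam('wrist')
cv2.imwrite('pics/w7.png',W);np.savez('w7.npz',K=C[0],R=C[1],c=C[2],p=s['eef_pos'],q=s['ee_rot']);print(s['time'],s['eef_pos'],s['gripper_width'],C[1][:,0])
o=np.zeros((600,800,3),np.uint8);o[:312,:800]=cv2.resize(W[:250],(800,312),interpolation=cv2.INTER_CUBIC)
t=robot.read_camera('top');cv2.imwrite('pics/t7.png',t)
t0=cv2.imread('pics/top0.png')[180:290,345:425];o[315:595,0:204]=cv2.resize(t0,(204,280),interpolation=cv2.INTER_NEAREST)
t0=t[150:310,180:340];o[315:595,220:500]=cv2.resize(t0,(280,280),interpolation=cv2.INTER_CUBIC)
cv2.imwrite('pics/m7.png',o)
```

```text
14.35 [ 0.60156637 -0.25574365  0.30974414] 0.2008361097908442 [9.90875218e-01 1.34779200e-01 9.31997654e-04]
```

View pics/m7.png

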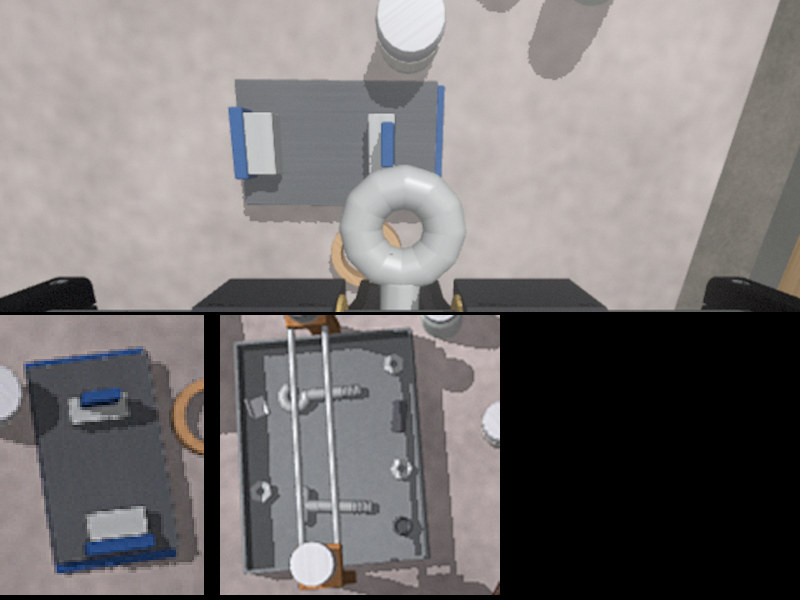

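The wrist view shows the vice squarely. Its bed top runs from (236,80) to (437,80) and down to row 205 in the 1.25x picture; the fixed jaw is on the left (face at about x=272) and the sliding jaw's tab is at (387,144). The other two bolts are still in the bin.

Run:
```python
from h import *
z=np.load('w7.npz');W=(z['K'],z['R'],z['c']);i=cv2.imread('pics/w7.png')
g=cv2.cvtColor(i,cv2.COLOR_BGR2GRAY)
print('row100',list(zip(range(180,232),g[100,180:232].tolist())))
print('row100b',list(zip(range(288,326),g[100,288:326].tolist())))
P=lambda u,v,zz:toplane(W,[[u/1.25,v/1.25]],zz)[0,:2]
a,b,c,d=P(236,80,.035),P(437,80,.035),P(245,205,.035),P(340,205,.035)
dirs=[np.degrees(np.arctan2(*(p-q)[::-1])) for p,q in((a,b),(c,d))];print('y-dir angles',dirs,'len',np.linalg.norm(a-b),'width pts',a,c,np.linalg.norm(a-c))
print(a,b)
th=np.radians(np.mean(dirs)+90);
for th in (np.radians(np.mean(dirs)+90),np.radians(97.5)):
  ex=np.array([np.cos(th),np.sin(th)]);ey=np.array([-ex[1],ex[0]]);print(np.degrees(th))
  if ey@(a-b)<0: ex,ey=-ex,-ey
  print('org from a',a-.065*ex-.095*ey,'from b',b-.065*ex+.115*ey,'x from c', (c+.065*ex)@ex,'vs',(a-.065*ex)@ex)
  tab=(P(381,122,.103)+P(394,122,.103)+P(381,166,.103)+P(394,166,.103))/4
  o=b-.065*ex+.115*ey
  print('tab',tab,'rel',(tab-o)@ex,(tab-o)@ey)
  for u in(247,272,275):
    f=P(u,143,.063);print('fixed',u,(f-o)@ex,(f-o)@ey)
# eye in tool
hv=np.array([403,227])/1.25;p=z['p'];T=quat(z['q']).as_matrix()
e=toplane(W,[hv],p[2]-.0124)[0];print('eye tool',T.T@(e-p))
# ring outline bbox
print('ring bbox',[T.T@(toplane(W,[[u/1.25,v/1.25]],p[2]-.0124)[0]-p) for u,v in((341,225),(466,225),(403,165),(403,285))])
```

```text
row100 [(180, 193), (181, 194), (182, 194), (183, 175), (184, 116), (185, 113), (186, 111), (187, 110), (188, 111), (189, 111), (190, 109), (191, 112), (192, 109), (193, 108), (194, 96), (195, 147), (196, 199), (197, 197), (198, 196), (199, 197), (200, 196), (201, 197), (202, 197), (203, 196), (204, 196), (205, 195), (206, 195), (207, 196), (208, 195), (209, 196), (210, 197), (211, 199), (212, 199), (213, 200), (214, 200), (215, 197), (216, 195), (217, 175), (218, 112), (219, 115), (220, 115), (221, 114), (222, 112), (223, 117), (224, 117), (225, 119), (226, 122), (227, 120), (228, 121), (229, 122), (230, 118), (231, 122)]
row100b [(288, 122), (289, 120), (290, 121), (291, 122), (292, 123), (293, 112), (294, 118), (295, 171), (296, 198), (297, 198), (298, 199), (299, 200), (300, 199), (301, 199), (302, 198), (303, 196), (304, 176), (305, 99), (306, 110), (307, 109), (308, 112), (309, 113), (310, 112), (311, 112), (312, 112), (313, 110), (314, 105), (315, 98), (316, 108), (317, 122), (318, 124), (319, 123), (320, 123), (321, 125), (322, 123), (323, 122), (324, 122), (325, 122)]
y-dir 
[... 506 characters left out ...]
 272 0.0018486547184543628 0.051432286421513235
fixed 275 0.0018486683938303975 0.048428661808099474
97.5
org from a [ 0.51916132 -0.193761  ] from b [ 0.5163993  -0.19319497] x from c -0.25929710628068864 vs -0.25986749454417224
tab [ 0.58149883 -0.18479714] rel -0.0001712039208976151 -0.06563873534902101
fixed 247 0.0010254467535730696 0.0761873729348079
fixed 272 0.0011332353090565172 0.05115906458051957
fixed 275 0.0011461707959996431 0.04815546782135406
eye tool [0.03627368 0.00146527 0.012422  ]
ring bbox [array([ 0.03709883, -0.02498557,  0.01242188]), array([0.03718749, 0.02834323, 0.01242319]), array([0.06217311, 0.00134806, 0.01243769]), array([0.01001128, 0.00158412, 0.0124061 ])]
```

Emit:
carry_out([
  [[1,0.2,-0.18,0,0],[1,0.23,-0.18,0,0],[1,0.23,-0.18,0,0],[1,0.21,-0.18,0,0],[1,0,0,0.3,0],[1,0,0,0.4,0],[1,0,0,0.4,0],[1,0,0,0.3,0]],
])

```text
time: 15.45
eef_pos: [0.5013, -0.1638, 0.1401]
ee_rot: [-0.0, 0.658, 0.753, -0.0]
ft_force: [0.8, -0.1, -3.0]
gripper_width: 0.196
gripper_force: 29.7
```

Emit:
carry_out([
  [[1,0,0,0.2,0],[1,0,0,0.1,0],[1,0,0,0,0],[1,0,0,0,0]],
])

```text
time: 15.95
eef_pos: [0.5029, -0.1653, 0.1072]
ee_rot: [0.001, 0.659, 0.752, 0.0]
ft_force: [0.9, -1.2, -2.7]
gripper_width: 0.198
gripper_force: 29.7
```

Emit:
carry_out([
  [[1,0,0,0.12,0],[1,0,0,0.12,0],[1,0,0,0.08,0],[1,0,0,0.05,0],[1,0,0,0.03,0],[1,0,0,0,0],[1,0,0,0,0]],
])

```text
time: 16.82
eef_pos: [0.5022, -0.1652, 0.0581]
ee_rot: [0.0, 0.659, 0.752, 0.0]
ft_force: [-0.4, -0.1, -3.3]
gripper_width: 0.194
gripper_force: 29.7
```

Emit:
carry_out([
  [[1,0,0,0.012,0],[1,0,0,0,0],[0.3,0,0,0,0],[0.3,0,0,0,0],[0.3,0,0,0,0],[0.3,0,0,0,0]],
])

```text
time: 17.58
eef_pos: [0.502, -0.1651, 0.0564]
ee_rot: [0.0, 0.659, 0.752, 0.0]
ft_force: [-0.2, 0.2, -1.0]
gripper_width: 0.348
gripper_force: 0.0
```

Emit:
carry_out([
  [[0.3,0,0,-0.05,0],[0.3,0,0,-0.15,0],[0.3,0,0,-0.3,0],[0.3,0,0,-0.4,0],[0.3,-0.25,0,-0.4,0],[0.3,-0.4,0,-0.3,0],[0.3,-0.3,0,0,0],[0.3,0,0,0,0]],
])

```text
time: 18.58
eef_pos: [0.5171, -0.2805, 0.2503]
ee_rot: [0.001, 0.66, 0.751, -0.0]
ft_force: [0.3, 2.0, 0.1]
gripper_width: 0.351
gripper_force: 0.0
```

```bash
cat > vic.py <<'E'
from h import *
s=robot.state();i=robot.read_camera('wrist');W=cam('wrist');n=robot.state()['time'];cv2.imwrite(f'pics/v{n:.2f}.png',i)
o=np.array([.518,-.1935]);th=np.radians(97.75);ex=np.array([np.cos(th),np.sin(th)]);ey=np.array([-ex[1],ex[0]])
vf=lambda P:np.c_[(P[:,:2]-o)@ex,(P[:,:2]-o)@ey]
w=lambda x,y,z:[*(o+ex*x+ey*y),z]
print(n,'tcp vice',vf(s['eef_pos'][None]).round(4),s['eef_pos'][2].round(4))
# rectify bed region at z=.044: 1 px = 0.5 mm; rows = y -120..120, cols x -70..110
X,Y=np.meshgrid(np.arange(-.07,.11,.0005),np.arange(-.12,.12,.0005))
P=np.array([w(a,b,.050) for a,b in zip(X.ravel(),Y.ravel())]);uv=proj(W,P).astype(np.float32).reshape(*X.shape,2)
r=cv2.remap(i,uv[...,0],uv[...,1],cv2.INTER_LINEAR);cv2.imwrite('pics/rect.png',r)
g=cv2.cvtColor(r,cv2.COLOR_BGR2GRAY);m=cv2.inRange(g,150,255)
hs=cv2.cvtColor(r,cv2.COLOR_BGR2HSV);m[hs[...,1]>40]=0
for x in(-.035,-.03,-.02,-.01,0,.01,.02,.03,.035,.04,.05,.06,.068,.075,.085,.09):
  c=m[:,int((x+.07)/.0005)];d=np.flatnonzero(np.diff(np.r_[0,c>0,0].astype(int)))
  print(x,[(round(a*.5-120,1),round(b*.5-120,1)) for a,b in zip(d[::2],d[1::2]) if b-a>5])
E
python3 vic.py
```

```text
18.625 tcp vice [[-0.0861  0.0126]] 0.2503
-0.035 [(np.float64(-120.0), np.float64(-108.0)), (np.float64(7.0), np.float64(21.5)), (np.float64(100.5), np.float64(120.0))]
-0.03 [(np.float64(-120.0), np.float64(-108.0)), (np.float64(8.0), np.float64(19.5)), (np.float64(101.5), np.float64(120.0))]
-0.02 [(np.float64(-120.0), np.float64(-108.5)), (np.float64(-72.0), np.float64(-67.0)), (np.float64(-48.0), np.float64(-45.0)), (np.float64(6.5), np.float64(20.5)), (np.float64(53.5), np.float64(83.0)), (np.float64(100.5), np.float64(120.0))]
-0.01 [(np.float64(-120.0), np.float64(-108.5)), (np.float64(-48.5), np.float64(-45.0)), (np.float64(7.5), np.float64(20.0)), (np.float64(54.0), np.float64(82.5)), (np.float64(100.0), np.float64(120.0))]
0 [(np.float64(-120.0), np.float64(-108.5)), (np.float64(-51.5), np.float64(-45.0)), (np.float64(5.5), np.float64(20.5)), (np.float64(54.0), np.float64(82.5)), (np.float64(97.5), np.float64(120.0))]
0.01 [(np.float64(-120.0), np.float64(-108.5)), (np.float64(-55.5), np.float64(-45.0)), (np.float64(5.0), np.float64(20.5)), (np.float64(53.5), np.float64(82
[... 787 characters left out ...]
.float64(-4.5), np.float64(26.5)), (np.float64(98.0), np.float64(120.0))]
0.06 [(np.float64(-120.0), np.float64(-107.5)), (np.float64(-12.0), np.float64(7.0)), (np.float64(16.0), np.float64(34.5)), (np.float64(94.5), np.float64(120.0))]
0.068 [(np.float64(-120.0), np.float64(-89.5)), (np.float64(-30.5), np.float64(1.0)), (np.float64(3.5), np.float64(36.5)), (np.float64(38.0), np.float64(120.0))]
0.075 [(np.float64(-120.0), np.float64(-93.0)), (np.float64(-32.5), np.float64(2.0)), (np.float64(20.0), np.float64(120.0))]
0.085 [(np.float64(-120.0), np.float64(-100.0)), (np.float64(-36.5), np.float64(120.0))]
0.09 [(np.float64(-120.0), np.float64(-108.0)), (np.float64(-40.0), np.float64(120.0))]
```

The bolt lies on the bed at y≈12 mm, nearly square. Now to close the fingers and go behind the tab.

Emit:
carry_out([
  [[1,0.24,0.3,0,0],[1,0.24,0.31,0,0],[1,0.24,0.31,0,0],[1,0,0,0.3,0],[1,0,0,0.4,0],[1,0,0,0.3,0],[1,0,0,0.2,0],[1,0,0,0.08,0]],
])

```text
time: 19.62
eef_pos: [0.6135, -0.176, 0.0929]
ee_rot: [-0.002, 0.658, 0.753, -0.0]
ft_force: [0.3, -0.5, -0.9]
gripper_width: 0.007
gripper_force: 0.0
```

Emit:
carry_out([
  [[1,0,0,0,0],[1,0,0,0,0]],
])

```text
time: 19.88
eef_pos: [0.6159, -0.1779, 0.0964]
ee_rot: [0.001, 0.659, 0.752, 0.0]
ft_force: [-0.0, -1.6, 1.4]
gripper_width: 0.007
gripper_force: 0.0
```

Emit:
carry_out([
  [[1,0,-0.06,0,0],[1,0,-0.06,0,0],[1,0,-0.08,0,0],[1,0,-0.08,0,0],[1,0,-0.08,0,0],[1,0,-0.08,0,0],[1,0,-0.06,0,0],[1,0,0,0,0]],
])

```text
time: 20.88
eef_pos: [0.5545, -0.186, 0.0947]
ee_rot: [-0.0, 0.659, 0.752, -0.001]
ft_force: [1.9, 1.1, 0.9]
gripper_width: 0.004
gripper_force: 0.6
```

Emit:
carry_out([
  [[1,0,-0.04,0,0],[1,0,-0.04,0,0],[1,0,-0.04,0,0],[1,0,-0.03,0,0],[1,0,-0.02,0,0],[1,0,0,0,0]],
])

```text
time: 21.62
eef_pos: [0.5354, -0.1884, 0.0947]
ee_rot: [0.0, 0.659, 0.752, 0.0]
ft_force: [5.2, 0.4, 0.8]
gripper_width: 0.009
gripper_force: 2.4
```

```bash
sed -n 1,8p vic.py > st.py; echo "print(s['ft_force'].round(1))" >> st.py; python3 st.py
```

```text
21.675 tcp vice [[ 0.0027 -0.0179]] 0.0947
[5.2 0.4 0.8]
```

Now small pushes while watching the force.

Emit:
carry_out([
  [[1,0,-0.02,0,0],[1,0,-0.02,0,0],[1,0,-0.01,0,0],[1,0,0,0,0]],
])

```text
time: 22.18
eef_pos: [0.5295, -0.1891, 0.0947]
ee_rot: [0.0, 0.659, 0.752, 0.0]
ft_force: [6.5, 2.2, -0.6]
gripper_width: 0.009
gripper_force: 2.6
```

Emit:
carry_out([
  [[1,0,-0.015,0,0],[1,0,0,0,0],[1,0,0,0,0]],
])

```text
time: 22.55
eef_pos: [0.5278, -0.1894, 0.0947]
ee_rot: [0.0, 0.659, 0.752, 0.0]
ft_force: [4.7, 1.2, 0.2]
gripper_width: 0.007
gripper_force: 2.6
```

Emit:
carry_out([
  [[1,0,-0.01,0,0],[1,0,0,0,0],[1,0,0,0,0]],
])

```text
time: 22.92
eef_pos: [0.5267, -0.1895, 0.0947]
ee_rot: [0.0, 0.659, 0.752, 0.0]
ft_force: [5.5, 1.3, 0.5]
gripper_width: 0.005
gripper_force: 2.7
```

Emit:
carry_out([
  [[1,0,-0.01,0,0],[1,0,0,0,0],[1,0,0,0,0]],
])

```text
time: 23.3
eef_pos: [0.5255, -0.1897, 0.0947]
ee_rot: [0.0, 0.659, 0.752, 0.0]
ft_force: [5.1, 1.5, 0.3]
gripper_width: 0.006
gripper_force: 2.7
```

Emit:
carry_out([
  [[1,0,-0.01,0,0],[1,0,0,0,0],[1,0,0,0,0]],
])

```text
time: 23.68
eef_pos: [0.5243, -0.1898, 0.0947]
ee_rot: [0.0, 0.659, 0.752, 0.0]
ft_force: [5.4, 1.2, 1.0]
gripper_width: 0.002
gripper_force: 2.7
```

Emit:
carry_out([
  [[1,0,-0.01,0,0],[1,0,-0.01,0,0],[1,0,0,0,0],[1,0,0,0,0]],
])

```text
time: 24.18
eef_pos: [0.5219, -0.1901, 0.0947]
ee_rot: [0.0, 0.659, 0.752, 0.0]
ft_force: [4.9, 1.4, 1.0]
gripper_width: 0.003
gripper_force: 2.7
```

Emit:
carry_out([
  [[1,0,-0.01,0,0],[1,0,-0.01,0,0],[1,0,0,0,0],[1,0,0,0,0]],
])

```text
time: 24.68
eef_pos: [0.5201, -0.1903, 0.0948]
ee_rot: [0.001, 0.659, 0.752, 0.001]
ft_force: [8.0, 2.1, -1.7]
gripper_width: 0.004
gripper_force: 3.9
```

Emit:
carry_out([
  [[1,0,-0.01,0,0],[1,0,0,0,0],[1,0,0,0,0]],
])

```text
time: 25.05
eef_pos: [0.52, -0.1904, 0.0949]
ee_rot: [0.002, 0.659, 0.752, 0.002]
ft_force: [11.8, 2.6, -3.9]
gripper_width: 0.006
gripper_force: 5.7
```

Emit:
carry_out([
  [[1,0,-0.01,0,0],[1,0,0,0,0],[1,0,0,0,0]],
])

```text
time: 25.42
eef_pos: [0.5199, -0.1904, 0.0949]
ee_rot: [0.003, 0.659, 0.752, 0.002]
ft_force: [16.3, 4.0, -6.5]
gripper_width: 0.007
gripper_force: 7.6
```

Emit:
carry_out([
  [[1,0,-0.015,0,0],[1,0,0,0,0],[1,0,0,0,0],[1,0,0.05,0,0],[1,0,0.15,0,0],[1,0,0,-0.3,0],[1,0,0,-0.4,0],[1,0,0,-0.4,0]],
])

```text
time: 26.42
eef_pos: [0.5371, -0.188, 0.2267]
ee_rot: [-0.002, 0.659, 0.752, -0.001]
ft_force: [0.6, -0.6, 0.3]
gripper_width: 0.008
gripper_force: 0.0
```

Emit:
carry_out([
  [[1,-0.4,0,-0.2,0],[1,-0.4,0,0,0],[1,0,0,0,0],[1,0,0,0,0]],
])

```text
time: 26.92
eef_pos: [0.5503, -0.2828, 0.2493]
ee_rot: [-0.002, 0.659, 0.752, -0.0]
ft_force: [0.7, 0.7, -0.1]
gripper_width: 0.005
gripper_force: 0.0
```

```bash
python3 vic.py
python3 - <<'E'
from h import *
r=cv2.imread('pics/rect.png');g=cv2.cvtColor(r,cv2.COLOR_BGR2GRAY)
# eye hole rows around y=41
for y in(.037,.041,.045): print(y,g[int((y+.12)/.0005),200:340:2].tolist())
h=cv2.cvtColor(r,cv2.COLOR_BGR2HSV)
m=cv2.inRange(h,(100,120,40),(130,255,255));n,l,st,c=cv2.connectedComponentsWithStats(m)
for k in range(1,n):
  if st[k,4]>100: print('blue',(st[k,:4]*.5).tolist(),(c[k]*.5-[70,120]).round(1))
E
```

```text
26.975 tcp vice [[-0.0928 -0.0199]] 0.2493
-0.035 [(np.float64(-120.0), np.float64(-113.0)), (np.float64(38.0), np.float64(50.0)), (np.float64(97.0), np.float64(120.0))]
-0.03 [(np.float64(-120.0), np.float64(-112.5)), (np.float64(38.0), np.float64(47.0)), (np.float64(99.0), np.float64(120.0))]
-0.02 [(np.float64(-120.0), np.float64(-113.0)), (np.float64(9.0), np.float64(13.5)), (np.float64(32.5), np.float64(49.0)), (np.float64(54.5), np.float64(83.5)), (np.float64(98.5), np.float64(120.0))]
-0.01 [(np.float64(-120.0), np.float64(-113.0)), (np.float64(40.5), np.float64(47.0)), (np.float64(54.5), np.float64(83.5)), (np.float64(98.5), np.float64(120.0))]
0 [(np.float64(-120.0), np.float64(-113.0)), (np.float64(29.5), np.float64(36.5)), (np.float64(37.5), np.float64(49.5)), (np.float64(54.0), np.float64(83.5)), (np.float64(98.5), np.float64(120.0))]
0.01 [(np.float64(-120.0), np.float64(-113.0)), (np.float64(26.5), np.float64(35.5)), (np.float64(37.5), np.float64(49.5)), (np.float64(54.5), np.float64(83.0)), (np.float64(98.0), np.float64(120.0))]
0.02 [(np.float64(-120.0), np.float64(-1
[... 1796 characters left out ...]
 203, 203, 201, 199, 193, 163, 128, 127, 124, 140, 171, 180, 179, 179, 181, 179, 178, 179, 180, 181, 178, 155, 116, 104, 110, 118, 130, 141, 153, 162, 172, 180, 186, 195, 202, 206, 207, 206, 207, 202, 192, 93, 0, 0, 0, 0, 0]
0.045 [184, 184, 184, 183, 184, 184, 184, 184, 183, 183, 182, 182, 182, 181, 182, 181, 174, 169, 174, 182, 192, 198, 206, 212, 213, 208, 205, 201, 189, 158, 129, 126, 139, 169, 181, 180, 180, 179, 177, 177, 177, 177, 173, 149, 114, 104, 108, 118, 129, 141, 152, 160, 168, 177, 185, 190, 195, 198, 199, 201, 202, 201, 196, 189, 93, 0, 0, 0, 0, 0]
blue [20.0, 7.5, 97.0, 2.5] [  -0.6 -111.4]
blue [53.5, 132.5, 44.5, 13.5] [ 5.4 19.1]
blue [38.0, 204.5, 72.0, 13.5] [ 2.8 90.9]
```

```bash
python3 -c "
from workcell import robot
print(robot.close_job())"
```

```text
the job is handed in; nothing more can be done
None
```

The eye bolt is out of the bin and clamped in the vice, and I handed the job in at about 27 s. By the last camera measurement, the eye is about 67 mm out on the bin side, the jaw gap about 17 mm and the shank square to about 0.03 rad. The shelf wasn't knocked; I didn't re-measure the parts left in the bin or the jar, tin and tape at the end, and the hand-in returned no verdict.

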